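# Set up the jeweller's hammering tray

## Task

Get the bench ready for hammering: move the steel bench block into the fenced tray and push it tight into the corner marked by the green cap, long side along the side rail, touching both rails with no gap, but do not ram it into them. Then take the mandrel from its wooden rest and press it down between the back walls and the orange sprung jaw of the fork clip until it sits fully down in both forks, roughly centred on them, with the jaw sprung back over it. Leave the other tools where they are.

Things in the scene. Friction and masses are not known exactly. Their poses are not given: they have to be found in the camera images.
- block: loose polished steel bench block, 80 x 50 x 18 mm (x, y, z), about 0.55 kg; origin at the centre of its underside, x along its long side. Starts flat on the table.
- tray: fixed tray, floor 200 x 240 mm (x, y) of plywood; origin at the centre of its underside, on the table; floor top 6 mm above it. x points from the open front to the end rail. Its rails are listed as fence.
- fence: the tray's three aluminium rails, same origin and axes as the tray. Inner faces: end rail at x = +94 mm; side rails at y = +114 and -114 mm, from x = -66 to +94 mm. 6 mm thick, tops 30 mm above the table. They are higher than the block: no room for a finger beside a block in the corner.
- green_cap: green disc, 20 mm across, 6 mm thick, on the 32 mm high post outside one far corner of the tray (tray x = +102 mm, y = +122 or -122 mm): marks the corner for the block. Origin at its underside.
- red_cap: red disc, same size, on the post at the other far corner: not this corner.
- mandrel: loose mandrel, 0.25 kg: a straight steel bar 18 mm in diameter along x from x = -70 to +90 mm, with a wooden handle 26 mm in diameter from x = -106 to -70 mm. Origin on its axis. Starts lying level in its rest with the axis 45 mm above the table. Either way round will do in the clip.
- rest: fixed wooden rest 120 x 60 mm, origin at the centre of its underside; the mandrel lies along its x in two open-topped slots at x = +-48 mm (each 14 mm long, 22 mm wide, cheeks up to 46 mm above the table, base between them 12 mm high).
- clip: fixed fork clip on a 130 x 76 x 12 mm base, origin at the centre of its underside. The seated mandrel lies along x at y = 0, axis 60 mm high. Black forks at x = -45 and +45 mm, 14 mm wide, clear between x = -38 and +38: seat floor 51 mm high, back wall's inner face at y = -10 mm, 84 mm high, flared out to 98 mm. Orange jaw on the +y side.
- jaw (a joint): angle (rad) of the clip's sprung orange jaw: 0 = closed, grows as it swings out to clip +y. Two arms at clip x = +-45 mm on one hinge at y = +22 mm, 22 mm high; 8 mm round noses, closed at y = +9.5 mm, 71 mm high, overhang the seat. The mandrel meets them with its axis 80 mm high; some 10 to 25 N push it past, then the jaw snaps back.
- pliers: bystander: pliers with blue handles, 160 mm long along x, 14 mm high; origin under the pivot region
- flux_jar: bystander: amber glass jar, 56 mm across, 70 mm high; origin at the centre of its underside
- hammer: bystander: hammer lying on the table beyond the tray; origin under it, handle towards its -x
- brush: bystander: brush lying on the table; origin under it, handle towards its -x
- snips: bystander: snips with red handles, 160 mm long along x, 14 mm high; origin under the pivot region
There are look-alikes about, which are no part of the job. There is more than one size of the clip; the job needs the largest.

How it is judged (in metres and radians):
On the way, in this order (a step that is already met when the one before it is completed fails the run):
1. the block stands flat and tight in the green-capped corner (x of block in the frame of tray above 0.0522 m and angle between the x axis of block and the x axis of tray, either way round below 0.035 rad and angle between block's own z axis and vertical below 0.05 rad and z of block in the frame of tray between 0.004 and 0.009 m and ((y of green_cap in the frame of tray above 0 m and y of block in the frame of tray above 0.0872 m) or (y of green_cap in the frame of tray below 0 m and y of block in the frame of tray below -0.0872 m))), for 0.2 s.
2. the mandrel has been pressed down into both forks and the jaw has closed over it (z of mandrel in the frame of clip between 0.057 and 0.0625 m and y of mandrel in the frame of clip between -0.003 and 0.003 m and x of mandrel in the frame of clip between -0.018 and 0.018 m and angle between the x axis of mandrel and the x axis of clip, either way round below 0.05 rad and value of joint jaw below 0.03 rad), for 0.2 s.
At the end, for the whole second after the job is handed in: Block flat in the green-capped corner, long side along the side rail, within 1.8 mm of both rails and 2 degrees of square; mandrel in both forks (axis 57-62.5 mm high, within 3 mm and 3 degrees of the seat line, origin within 18 mm of midway), jaw closed (< 0.03 rad); both still (all of step 1 and all of step 2 and linear speed of each of block, mandrel below 0.01 m/s); the robot touches nothing.
It fails at once if the block was rammed into the rails (more than 50 N) (contact force between block and fence above 50 N).
It fails at once if another tool was disturbed (moved more than 20 mm) (distance of any of pliers, flux_jar, hammer, brush, snips from where it was at the start of the episode above 0.02 m).
It also fails if it takes over 69 s, if anything falls off the work surface, if the arm or the gripper's body presses on something with over 40 N, if the wrist force passes 120 N, or if a joint passes its speed limit or range.

## Robot

A 7-joint arm with a two-finger parallel gripper is mounted at the origin on the work surface. World frame = base frame: x ahead of the robot, y to its left, z up, the work surface at z = 0. Lengths are in mm, angles in degrees, forces in N, time in s.
With the tool pointing down it reaches from about 425 to 975 mm from the base axis. Payload 16.7 kg.
Tool frame: the origin (TCP) lies between the finger pads; the fingertips stand 14 mm ahead of it and the grasp point (between the pads) lies 5 mm behind it (tip_reach is the distance from the TCP to the fingertips, in mm); z points along the fingers, y is the line along which they close (so a half turn about z gives the same grasp; the last joint's range is limited). The gripper opens to 85 mm and grips with 20 to 120 N. Pads are 22 mm wide; open, the fingers measure 114 mm over their backs; the gripper's body (76 mm by 85 mm) begins 54 mm behind the grasp point. The pads swing forward as they close: fully open they stand 13 mm farther back than shut.
Start: joints at [-74.628, 24.414, 4.234, 92.017, -1.954, 63.644, -3.845], TCP at [273.883, 616.9, 245.302] pointing down, gripper open.
Joint ranges: [-163.25, 163.25], [-28.42, 122.38], [-70.27, 78.77], [12.13, 141.07], [-58.53, 238.53], [9.26, 117.41], [-156.51, 156.51]. Speed limits (degrees/s): [108.29, 108.29, 136.94, 136.94, 172.46, 172.46, 172.46].

## Interface

Orientations are given as [roll, pitch, yaw] about the fixed x, y, z axes, in that order (R = Rz(yaw) Ry(pitch) Rx(roll)).
In Python, from workcell import * gives the robot as it stands.
- The arm moves only by the tool apply_moves, never from a script. Its argument "moves" is a list of rows, each a list of 5 numbers: the shift along the tool's x, y, z in mm, then the turn about the tool's z in rad, then the finger opening in mm, from 0 to 85.4. In form: [[tx, ty, tz, roll, gripper], ...]. A call has 1 to 20 rows; each row shifts and turns the commanded pose from where the row before left it, along the tool's axes as they then stand; what a row does not reach is not made up. A row lasts 1/12 s, in which the tool goes at most 41.7 mm and 7.16 degrees, less where a joint would pass 70% of its speed; a pose out of reach is approached as far as the arm can. A call with a gripper value outside its range is refused whole. The fingers move at their own pace and stop on an object; "squeeze" is the grip in N (left out, the last holds). Time passes only in rows, so rows that do not move let the fingers close. It gives the time, the measured TCP pose, the force, the opening and the grip force at its end, in the units of the state.
- observe(): the state, without advancing time (a new reading comes with each control period).
- capture(name): name is "scene" or "top" or "wrist"; returns a dict with "color" (420x560x3 uint8, red, green, blue), "range_z" (420x560 float32, mm along the optical axis (not along the pixel's ray), 0 where there is no reading), "intrinsics" (3x3 intrinsics, pixels), "view" (4x4, takes a point from world to camera coordinates). Camera axes: x right, y down, z forward; pixel columns grow to the right and rows downward; lengths in mm; the calibration is good to about 2 mm. The wrist camera is an equidistant fisheye: a pixel r from the principal point sees the ray r / f radians off the axis. A picture is of the moment at which its call begins.
- hand_in(): hands the job in; it is judged then, once.
The state is a dict: "time": time; "joint_positions": joint angles; "qvel": joint speeds; "tau": joint torques, N m; "eef_pos": TCP position; "tcp_rot": TCP orientation; "wrist_force": force on the tool from outside, world axes, zero at the start; "torque": the same for the moment, N m; "opening": finger opening in mm; "finger_force": force on a finger pad.
Only numpy, scipy, OpenCV 4.12 (cv2) and the standard library are available. Lean on these libraries where they do the work, as an engineer would, in place of code of your own. Each camera call takes 0.05 s, during which the arm holds its last target. There are 200 camera calls.

## Working session

There is one attempt and no reset: what is moved stays moved. The work goes in short steps, Python scripts to look and compute and a tool call to move; the robot and the scene stay as the last step left them, time stands still between calls to the robot, and variables do not carry over. Pictures are saved under pics/ and viewed, at most 10 in all, crops included, and the job is handed in when it is done.

Besides the shell and the picture viewer there is one more tool, called after "Call:" as name(argument=value, ...) on one line, values as JSON. apply_moves: Moves the arm, as the interface text tells. Its arguments: {"type":"object","properties":{"moves":{"type":"array"},"squeeze":{"type":"number"}},"required":["moves"]}

```bash
mkdir -p pics; cat > h.py <<'E'
from workcell import *
import numpy as np, cv2
def snap(n):
    c=capture(n); np.savez(f'{n}.npz',**c); cv2.imwrite(f'pics/{n}_{int(observe()["time"]*1000)}.png',c['color'][:,:,::-1]); return c
def load(n): return dict(np.load(f'{n}.npz'))
def cloud(c):
    K=c['intrinsics'];z=c['range_z'];v,u=np.mgrid[:420,:560]
    P=np.stack([(u-K[0,2])*z/K[0,0],(v-K[1,2])*z/K[1,1],z,np.ones_like(z)],-1)
    return (P@np.linalg.inv(c['view']).T)[...,:3]
E
python3 - <<'E'
from h import *
for n in ("scene","top","wrist"):
    c=snap(n);print(n,c['intrinsics'].tolist(),c['view'].round(3).tolist())
s=observe();print(s)
E
ls pics; ls
```

```text
scene [[400.5139138840215, 0.0, 279.0052259487394], [0.0, 400.5139138840215, 221.31142676900677], [0.0, 0.0, 1.0]] [[-0.082, 0.997, -0.012, 94.386], [0.661, 0.045, -0.749, -320.636], [-0.746, -0.069, -0.663, 1460.029], [0.0, 0.0, 0.0, 1.0]]
top [[397.2257569239197, 0.0, 277.0071452526246], [0.0, 397.2257569239197, 209.17729204160358], [0.0, 0.0, 1.0]] [[0.026, -1.0, 0.005, -53.104], [-0.993, -0.027, -0.115, 547.961], [0.115, -0.002, -0.993, 1085.262], [0.0, 0.0, 0.0, 1.0]]
wrist [[325.19226210127806, 0.0, 279.9539001198693], [0.0, 325.19226210127806, 206.46958559340516], [0.0, 0.0, 1.0]] [[0.406, 0.914, -0.002, -673.805], [0.88, -0.39, 0.272, -35.33], [0.248, -0.112, -0.962, 378.543], [0.0, 0.0, 0.0, 1.0]]
{'time': 0.15, 'joint_positions': array([-74.62663059,  24.44076205,   4.23152373,  92.04361387,
        -1.95244153,  63.64599866,  -3.84408243]), 'qvel': array([-0.03192766, -0.16012104,  0.0415369 , -0.0546634 , -0.02227078,
       -0.08656657,  0.04341189]), 'tau': array([ 5.17312161e-03, -9.50315094e+01,  3.76435116e+00, -4.63764846e+01,
        1.94418960e-02,  7.74396351e-03,  3.07567774e-06]), 'eef_pos': array([273.78879656, 616.63433023, 244.78064946]), 'tcp_rot': array([-1.79941948e+02,  4.81350884e-03,  1.56060249e+02]), 'wrist_force': array([ 0.24105382, -0.02808476,  0.8135821 ]), 'torque': array([-0.0604299 ,  0.01187276,  0.02359289]), 'finger_force': 0.0, 'opening': 85.43323524987939}
scene_50.png
top_100.png
wrist_150.png
h.py
pics
scene.npz
top.npz
wrist.npz
```

View pics/scene_50.png

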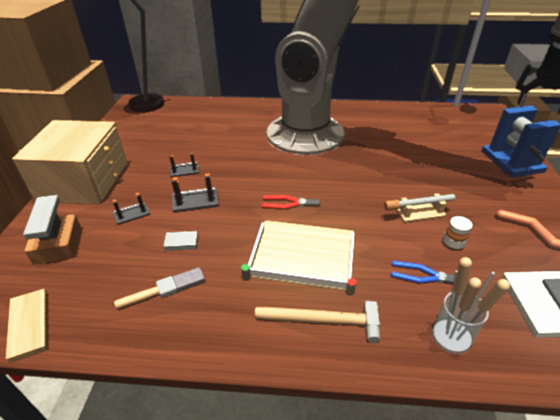

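View pics/top_100.png

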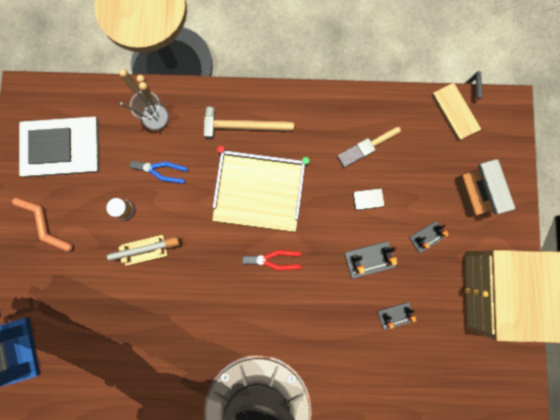

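The scene view shows the green cap on the tray's left (245,267) and the red one at (351,284). In the top view the block is at (369,199), the largest clip at (371,259), the mandrel in its rest at (145,250) and the tray around (259,190).

```bash
python3 - <<'E'
from h import *
c=load('top');P=cloud(c);hsv=cv2.cvtColor(c['color'],cv2.COLOR_RGB2HSV);Z=P[...,2]
def roi(u0,u1,v0,v1):
    m=np.zeros((420,560),bool);m[v0:v1,u0:u1]=1;return m
print('table z',np.median(Z[280:320,300:340]))
def rect(m,name):
    p=P[m][:,:2].astype(np.float32);r=cv2.minAreaRect(p);print(name,m.sum(),'z',np.median(Z[m]).round(1),Z[m].max().round(1),'c',np.round(r[0],1),'sz',np.round(r[1],1),'a',round(r[2],1))
B=roi(345,395,180,218)&(Z>10);rect(B,'block')
G=roi(295,318,150,172)&(hsv[...,0]>45)&(hsv[...,0]<85)&(hsv[...,1]>120);rect(G,'green')
R=roi(210,232,140,160)&((hsv[...,0]<8)|(hsv[...,0]>172))&(hsv[...,1]>170)&(Z>25);rect(R,'red')
T=roi(200,320,140,240)&(Z>3)&(Z<14);rect(T,'floor')
F=roi(200,320,140,240)&(Z>22)&(Z<33);rect(F,'fence')
C=roi(335,405,232,285)&(Z>6)&(Z<18);rect(C,'clipbase')
for n,a in(('clip2',(405,455,215,255)),('clip3',(372,422,298,332))): rect(roi(*a)&(Z>4)&(Z<18),n)
CU=roi(335,405,232,285)&(Z>30);rect(CU,'clip upper')
O=roi(335,405,232,290)&(hsv[...,0]>5)&(hsv[...,0]<20)&(hsv[...,1]>190)&(hsv[...,2]>120)&(Z>30);rect(O,'orange')
for q in P[O][::4]:print(q.round(0),end='')
M=roi(95,195,228,270)&(Z>42);rect(M,'mandrel')
H=M&(hsv[...,1]>130);rect(H,'handle')
RB=roi(95,195,225,272)&(Z>6)&(Z<18);rect(RB,'restbase')
S=cloud(load('scene'));np.save('S.npy',S)
for n,(u,v) in dict(block=(181,238),green=(245,266)).items(): print(n,S[v,u])
E
python3 - <<'E'
import cv2
i=cv2.imread('pics/top_100.png');a=cv2.resize(i[225:300,320:420],None,fx=6,fy=6,interpolation=cv2.INTER_CUBIC);cv2.imwrite('pics/crop1.png',a)
E
```

```text
table z 0.08270689561948075
block 502 z 17.3 1141.4 c [ 529.2 -180.4] sz [ 69.8 355. ] a 25.9
green 15 z 36.6 40.5 c [ 691.4 -116.7] sz [14.9  8.4] a 33.0
red 26 z 37.3 41.6 c [718.4 127.5] sz [13.3 19. ] a 32.7
floor 5092 z 5.7 14.0 c [610.7  14.1] sz [291.  348.9] a 1.6
fence 450 z 28.5 32.9 c [621.5  14.1] sz [256.1 172.8] a 83.4
clipbase 850 z 11.5 17.7 c [ 413.7 -300.9] sz [ 75.9 139.6] a 15.9
clip2 442 z 7.9 18.0 c [ 489.8 -479.8] sz [137.9 107.2] a 87.2
clip3 487 z 8.1 17.7 c [ 264.  -376.7] sz [ 85.  134.2] a 2.9
clip upper 335 z 62.1 1141.4 c [ 402.4 -199.5] sz [ 68.3 322.2] a 5.7
orange 7 z 70.4 72.2 c [ 405.8 -307.8] sz [  5.1 106.7] a 17.4
[ 424. -358.   71.][ 416. -344.   72.]mandrel 623 z 52.2 1141.4 c [435.1 192.6] sz [ 61.7 453.6] a 4.1
handle 141 z 55.8 1141.4 c [442.6 114.3] sz [302.   29.5] a 87.2
restbase 497 z 11.9 17.8 c [434.4 350.2] sz [100.2 250. ] a 4.3
block [ 590.95640042 -298.2452463    18.58238129]
green [ 692.43987308 -116.19726789   38.36649691]
```

View pics/crop1.png

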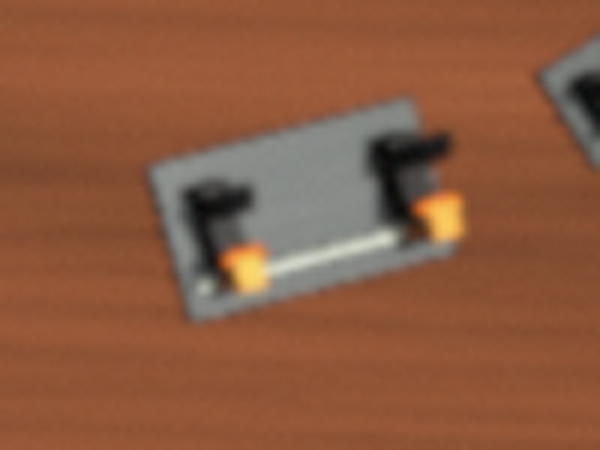

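```bash
cat >> h.py <<'E'
def pixrect(c,m,z,name=''):
    """largest blob of mask -> rays onto plane z -> min area rect in world"""
    m=cv2.morphologyEx(m.astype(np.uint8),cv2.MORPH_OPEN,np.ones((2,2)))
    cs,_=cv2.findContours(m,cv2.RETR_EXTERNAL,cv2.CHAIN_APPROX_NONE)
    k=max(cs,key=cv2.contourArea)[:,0].astype(float)
    w=ray(c,k,z);r=cv2.minAreaRect(w[:,:2].astype(np.float32))
    print(name,len(k),'c',np.round(r[0],1),'sz',np.round(r[1],1),'a',round(r[2],1));return r,w
def ray(c,uv,z,fish=False):
    K=c['intrinsics'];d=(np.asarray(uv,float)-K[:2,2])/K[0,0]
    if fish:
        t=np.linalg.norm(d,axis=1,keepdims=True);D=np.hstack([d/t*np.sin(t),np.cos(t)])
    else: D=np.hstack([d,np.ones((len(d),1))])
    T=np.linalg.inv(c['view']);D=D@T[:3,:3].T;o=T[:3,3]
    return o+D*((z-o[2])/D[:,2])[:,None]
E
python3 - <<'E'
from h import *
for n in('top','scene'):
    c=load(n);P=cloud(c);Z=P[...,2];X=P[...,0];Y=P[...,1];hsv=cv2.cvtColor(c['color'],cv2.COLOR_RGB2HSV);h,s,v=cv2.split(hsv)
    box=lambda x0,x1,y0,y1:(X>x0)&(X<x1)&(Y>y0)&(Y<y1)&(Z<120)
    print(n)
    pixrect(c,box(540,640,-370,-230)&(Z>12)&(Z<25),18,'block')
    pixrect(c,box(640,740,-150,-80)&(h>40)&(h<90)&(s>110),38,'green')
    pixrect(c,box(660,760,90,160)&((h<8)|(h>172))&(s>150)&(Z>20),38,'red')
    pixrect(c,box(480,760,-150,170)&(Z>3)&(Z<45),6,'tray')
    pixrect(c,box(360,500,-390,-220)&(Z>7)&(Z<100),12,'clip')
    m=box(380,500,50,340)&(Z>40)
    r,w=pixrect(c,m,45,'mandrel')
    q=P[cv2.morphologyEx(m.astype(np.uint8),cv2.MORPH_OPEN,np.ones((2,2)))>0];a=np.cov(q[:,:2].T);e=np.linalg.eigh(a)[1][:,1];print('dir',np.degrees(np.arctan2(e[1],e[0])),'ext',(q[:,:2]@e).min(),(q[:,:2]@e).max(),q.mean(0))
    pixrect(c,box(360,520,80,340)&(Z>8)&(Z<16),12,'rest')
E
```

```text
top
block 86 c [ 584.2 -303. ] sz [50.3 80.5] a 8.7
green 17 c [ 688.3 -118.4] sz [17.4 14.2] a 1.1
red 16 c [713.5 123.9] sz [14.3 18.2] a 47.7
tray 352 c [608.3  13.8] sz [268.8 218.5] a 83.6
clip 146 c [ 413.9 -313.7] sz [ 75.7 141.5] a 16.1
mandrel 118 c [435.8 282.5] sz [ 41.8 115.6] a 4.7
dir 102.07778123374345 ext -122.99907501660256 252.12020564371443 [436.81463064 277.77948908  48.37672969]
rest 81 c [411.3 302.3] sz [23.3 72.5] a 15.6
scene
block 87 c [ 597.6 -294.2] sz [54.5 80.4] a 8.8
green 20 c [ 698.2 -114.2] sz [19.1 16.1] a 7.9
red 21 c [724.7 129.3] sz [18.2 19.2] a 42.1
tray 352 c [615.1  15.6] sz [272.6 211.1] a 83.9
clip 172 c [ 387.7 -310.7] sz [160.5 129.8] a 16.3
mandrel 97 c [447.3 288. ] sz [ 46.8 116.5] a 3.9
dir 159.33826008103614 ext -1216.4341950716996 -230.93893373097865 [455.90229647 279.78790733  52.13336811]
rest 80 c [446.  312.2] sz [53.9 73.7] a 19.7
```

Call:
apply_moves(moves=[[0, 0, 0, 0.118, 85], [0, 0, 0, 0.118, 85], [0, 0, 0, 0.118, 85], [0, 0, 0, 0.118, 85], [0, 0, 0, 0.118, 85], [0, 0, 0, 0.118, 85], [0, 0, 0, 0.118, 85], [0, 0, 0, 0.118, 85], [-37, 6, 0, 0, 85], [-37, 6, 0, 0, 85], [-37, 6, 0, 0, 85], [-37, 6, 0, 0, 85], [-37, 6, 0, 0, 85], [-37, 6, 0, 0, 85], [-37, 6, 0, 0, 85], [-37, 6, 0, 0, 85], [-37, 6, 0, 0, 85], [-37, 6, 0, 0, 85], [-37, 6, 0, 0, 85], [-37, 6, 0, 0, 85]])

```text
time: 1.82
eef_pos: [436.6, 195.7, 245.4]
tcp_rot: [180.0, -0.0, 102.0]
wrist_force: [0.7, -0.0, 0.1]
opening: 85.0
finger_force: 0.0
```

```bash
python3 - <<'E'
from h import *
c=snap('wrist');import shutil;shutil.copy('wrist.npz','w_mand.npz');print(observe()['eef_pos'],observe()['tcp_rot'],np.linalg.inv(c['view'])[:3,3],c['view'][2,:3])
E
ls pics
```

```text
[438.90466554 188.93911078 245.57065486] [1.79976427e+02 5.75661287e-02 1.01610880e+02] [422.43676498 262.80071951 373.59400922] [ 0.0555363  -0.26666742 -0.9621872 ]
crop1.png
scene_50.png
top_100.png
wrist_150.png
wrist_1866.png
```

View pics/wrist_1866.png

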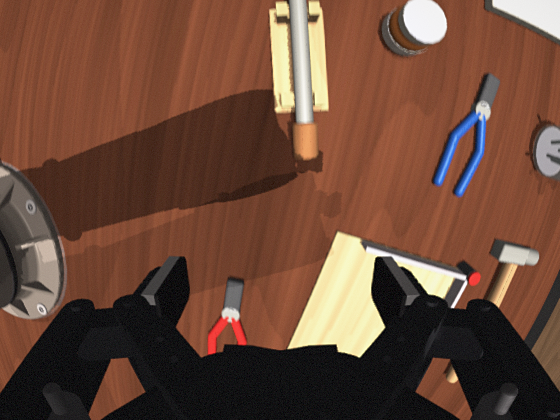

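The wrist view shows the mandrel bar running from (294,0) to (302,122), with the handle end at (306,158). The rest is at the top of the image, further along +y than I first took. Next I'll look at the block, clip and tray side.

Call:
apply_moves(moves=[[-36, -3, 0, 0, 85], [-36, -3, 0, 0, 85], [-36, -3, 0, 0, 85], [-36, -3, 0, 0, 85], [-36, -3, 0, 0, 85], [-36, -3, 0, 0, 85], [-36, -3, 0, 0, 85], [-36, -3, 0, 0, 85], [-36, -3, 0, 0, 85], [-36, -3, 0, 0, 85], [-36, -3, 0, 0, 85], [-36, -3, 0, 0, 85], [-36, -3, 0, 0, 85], [-36, -3, 0, 0, 85], [0, 0, 0, 0, 85], [0, 0, 0, 0, 85], [0, 0, 0, 0, 85]])

```text
time: 3.28
eef_pos: [499.6, -304.0, 244.9]
tcp_rot: [-180.0, -0.0, 101.9]
wrist_force: [-0.3, 0.6, -0.2]
opening: 85.3
finger_force: 0.0
```

```bash
python3 - <<'E'
from h import *
c=snap('wrist');import shutil;shutil.copy('wrist.npz','w_blk.npz');print(observe()['eef_pos'])
m=load('w_mand')
print(ray(m,[(294,0),(302,122)],45,True),ray(m,[(305,158)],45,True))
E
ls pics/wr*
```

```text
[ 499.92575453 -303.32778294  245.05566911]
[[410.40116225 386.44684841  45.        ]
 [444.77751533 262.25076551  45.        ]] [[455.69942861 227.12232545  45.        ]]
pics/wrist_150.png
pics/wrist_1866.png
pics/wrist_3333.png
```

View pics/wrist_3333.png

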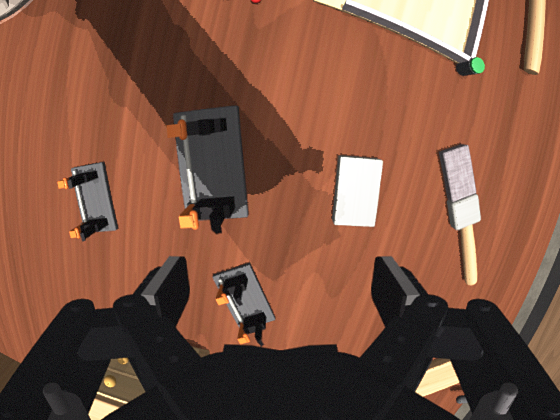

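The block is at (358,191), the green cap at (477,65), and the clip base has its corners near (174,113), (237,107), (247,216) and (186,224). The jaw is on the left, towards the robot.

```bash
python3 - <<'E'
from h import *
c=load('w_blk');h,s,v=cv2.split(cv2.cvtColor(c['color'],cv2.COLOR_RGB2HSV))
def blob(m,x0,x1,y0,y1):
    M=np.zeros_like(m,np.uint8);M[y0:y1,x0:x1]=m[y0:y1,x0:x1]
    k=max(cv2.findContours(M,cv2.RETR_EXTERNAL,cv2.CHAIN_APPROX_NONE)[0],key=cv2.contourArea)[:,0].astype(float);return k
def R(k,z,n):
    r=cv2.minAreaRect(ray(c,k,z,True)[:,:2].astype(np.float32));print(n,len(k),np.round(r[0],1),np.round(r[1],1),round(r[2],1))
R(blob((s<60)&(v>140),320,395,145,240),18,'block')
R(blob((h>45)&(h<85)&(s>120),460,495,50,80),38,'green')
R(blob((s<70)&(v<140),165,255,95,240),12,'clip')
for n,a in dict(orange=(170,215,100,240)).items():
    m=(h>5)&(h<22)&(s>190)&(v>120)
    for y in((110,145),(200,235)):
        k=blob(m,165,200,*y);print('jaw',ray(c,[k.mean(0)],71,True).round(1),k.min(0),k.max(0))
print('clip corners',ray(c,[(174,113),(237,107),(247,216),(186,224)],12,True).round(1))
print('block corners',ray(c,[(341,156),(382,160),(374,227),(335,224)],18,True).round(1))
# block depth check
z=c['range_z'];print(z[191,358],z[160,215])
E
python3 - <<'E'
import cv2
i=cv2.imread('pics/wrist_3333.png');a=cv2.resize(i[95:235,160:260],None,fx=4,fy=4,interpolation=cv2.INTER_CUBIC);b=cv2.resize(i[0:140,440:540-5],None,fx=4,fy=4,interpolation=cv2.INTER_CUBIC);cv2.imwrite('pics/crop2.png',cv2.hconcat([a,b]))
E
```

```text
block 212 [ 589.6 -300.5] [50.1 79.9] 8.9
green 40 [ 690.7 -117.4] [19.1 18.4] 10.9
clip 461 [ 420.6 -313.4] [ 76.3 145.7] 16.2
jaw [[ 396.9 -265.3   71. ]] [178. 120.] [185. 139.]
jaw [[ 421.3 -348.8   71. ]] [188. 211.] [198. 227.]
clip corners [[ 365.7 -254.1   12. ]
 [ 436.4 -235.5   12. ]
 [ 470.8 -356.3   12. ]
 [ 399.6 -382.1   12. ]]
block corners [[ 559.9 -264.5   18. ]
 [ 607.6 -257.8   18. ]
 [ 620.5 -337.    18. ]
 [ 572.9 -342.9   18. ]]
365.44012 360.75168
```

View pics/crop2.png

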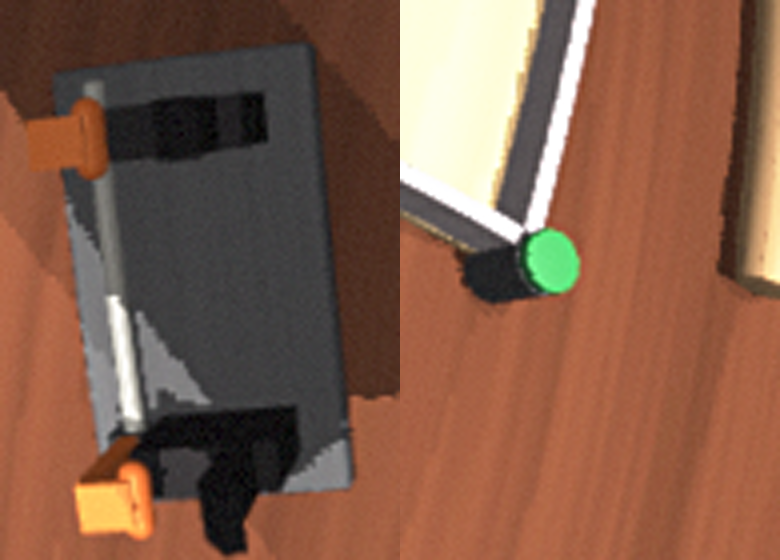

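Call:
apply_moves(moves=[[-4, 30, 0, 0.052, 85], [-4, 30, 0, 0, 85], [-3, 29, 20, 0, 85], [0, 0, 38, 0, 85], [0, 0, 38, 0, 85], [0, 0, 38, 0, 85], [0, 0, 38, 0, 85], [0, 0, 30, 0, 85], [0, 0, 20, 0, 85], [0, 0, 8, 0, 85], [0, 0, 0, 0, 85], [0, 0, 0, 0, 85]])

```text
time: 4.33
eef_pos: [590.0, -299.1, 16.3]
tcp_rot: [180.0, 0.0, 99.0]
wrist_force: [0.7, -0.7, 0.8]
opening: 85.3
finger_force: 0.0
```

Call:
apply_moves(moves=[[0, 0, 0, 0, 30], [0, 0, 0, 0, 30], [0, 0, 0, 0, 30], [0, 0, 0, 0, 30], [0, 0, 0, 0, 30]], squeeze=50)

```text
time: 4.75
eef_pos: [590.2, -299.7, 16.9]
tcp_rot: [179.9, 0.0, 99.0]
wrist_force: [-2.1, 2.5, 12.5]
opening: 48.8
finger_force: 50.7
```

Call:
apply_moves(moves=[[0, 0, -20, 0, 30], [0, 0, -35, -0.119, 30], [0, 0, -35, -0.119, 30], [0, 0, 0, -0.119, 30], [0, 0, 0, -0.119, 30], [0, 0, 0, -0.119, 30], [0, 0, 0, -0.119, 30], [0, 0, 0, -0.119, 30], [0, 0, 0, -0.119, 30], [0, 0, 0, -0.119, 30], [0, 0, 0, -0.119, 30], [0, 0, 0, -0.117, 30], [-3, 35, 0, 0, 30], [-3, 36, 0, 0, 30], [-3, 36, 0, 0, 30], [-3, 36, 0, 0, 30], [-3, 36, 0, 0, 30], [-3, 36, 0, 0, 30], [0, 36, 0, 0, 30], [0, 0, 0, 0, 30]])

```text
time: 6.42
eef_pos: [634.9, -42.6, 105.1]
tcp_rot: [179.8, -0.0, 174.4]
wrist_force: [-0.0, 1.7, -5.8]
opening: 48.8
finger_force: 56.5
```

```bash
python3 - <<'E'
from h import *
c=snap('wrist');s=observe();print(s['eef_pos'],s['tcp_rot'],s['opening'],s['finger_force'])
E
ls pics/wr*
```

```text
[634.3538579  -46.64816019 105.19042905] [ 1.79897936e+02 -3.18866112e-02  1.74257380e+02] 48.50261005613488 56.51424050331116
pics/wrist_150.png
pics/wrist_1866.png
pics/wrist_3333.png
pics/wrist_6466.png
```

Call:
apply_moves(moves=[[0, 0, 35, 0.004, 30], [0, 0, 30, 0, 30], [0, 0, 10, 0, 30], [0, 0, 4, 0, 30], [0, 0, 2, 0, 30], [0, 0, 0, 0, 30]])

```text
time: 6.97
eef_pos: [634.6, -52.6, 25.3]
tcp_rot: [-180.0, 0.1, 173.6]
wrist_force: [-0.4, 0.0, -4.5]
opening: 48.5
finger_force: 56.4
```

```bash
python3 - <<'E'
from h import *
s=observe();print(s['eef_pos'],s['tcp_rot'],s['wrist_force'])
for n in('top','scene'):
    c=snap(n);P=cloud(c);X,Y,Z=P[...,0],P[...,1],P[...,2];h,s,v=cv2.split(cv2.cvtColor(c['color'],cv2.COLOR_RGB2HSV))
    box=lambda x0,x1,y0,y1:(X>x0)&(X<x1)&(Y>y0)&(Y<y1)&(Z<120)
    pixrect(c,box(640,740,-150,-80)&(h>40)&(h<90)&(s>110),38,'green')
    pixrect(c,box(660,760,90,160)&((h<8)|(h>172))&(s>150)&(Z>20),38,'red')
    F=box(480,760,-160,170)&(Z>24)&(Z<34)
    for n2,q in(('end',box(670,740,-90,110)),('side',box(540,680,-140,-80))):
        p=P[F&q]; l=cv2.fitLine(p[:,:2].astype(np.float32),cv2.DIST_HUBER,0,.01,.01).ravel();print(n,n2,len(p),l.round(3),np.degrees(np.arctan2(l[1],l[0])).round(2))
E
```

```text
[634.6477877  -52.55704105  25.27168783] [-1.79993874e+02  5.73431136e-02  1.73614007e+02] [-0.43295027  0.02474128 -4.50294798]Traceback (most recent call last):
  File "<stdin>", line 6, in <module>
  File "h.py", line 14, in pixrect
    k=max(cs,key=cv2.contourArea)[:,0].astype(float)
      ~~~^^^^^^^^^^^^^^^^^^^^^^^^
ValueError: max() iterable argument is empty
```

Call:
apply_moves(moves=[[0, 0, 2, 0, 30], [-4, 0, 0, 0, 30], [-3, 0, 0, 0, 30], [-2, 0, 0, 0, 30], [-1, 0, 0, 0, 30], [0, 0, 0, 0, 30], [0, 0, 0, 0, 30]])

```text
time: 7.6
eef_pos: [644.0, -53.0, 22.9]
tcp_rot: [180.0, -0.0, 173.6]
wrist_force: [-6.5, 1.5, 5.0]
opening: 48.4
finger_force: 57.8
```

Call:
apply_moves(moves=[[-1, 0, 0, 0, 30], [-0.5, 0, 0, 0, 30], [0, 0, 0, 0, 30]])

```text
time: 7.85
eef_pos: [645.3, -53.2, 22.9]
tcp_rot: [180.0, -0.0, 173.7]
wrist_force: [-8.0, 1.8, 7.1]
opening: 48.5
finger_force: 58.0
```

Call:
apply_moves(moves=[[-1, 0, 0, 0, 30], [0, 0, 0, 0, 30]])

```text
time: 8.02
eef_pos: [646.3, -53.3, 22.9]
tcp_rot: [180.0, -0.0, 173.7]
wrist_force: [-6.9, 1.2, 6.7]
opening: 48.7
finger_force: 57.9
```

Call:
apply_moves(moves=[[-0.6, 0, 0, 0, 30], [-0.6, 0, 0, 0, 30], [0, 0, 0, 0, 30]])

```text
time: 8.27
eef_pos: [647.4, -53.5, 22.9]
tcp_rot: [180.0, -0.1, 173.6]
wrist_force: [-7.7, 0.5, 7.6]
opening: 48.7
finger_force: 57.9
```

Call:
apply_moves(moves=[[-0.6, 0, 0, 0, 30], [-0.4, 0, 0, 0, 30], [0, 0, 0, 0, 30]])

```text
time: 8.52
eef_pos: [648.4, -53.6, 22.9]
tcp_rot: [180.0, -0.1, 173.6]
wrist_force: [-6.9, -0.1, 7.2]
opening: 48.4
finger_force: 58.0
```

Call:
apply_moves(moves=[[-0.6, 0, 0, 0, 30], [0, 0, 0, 0, 30]])

```text
time: 8.68
eef_pos: [649.0, -53.7, 22.9]
tcp_rot: [180.0, -0.1, 173.6]
wrist_force: [-7.4, 0.6, 7.4]
opening: 48.9
finger_force: 57.9
```

Call:
apply_moves(moves=[[-0.6, 0, 0, 0, 30], [-0.4, 0, 0, 0, 30], [0, 0, 0, 0, 30]])

```text
time: 8.93
eef_pos: [650.0, -53.8, 22.9]
tcp_rot: [180.0, -0.1, 173.6]
wrist_force: [-8.2, 0.7, 7.4]
opening: 48.5
finger_force: 58.0
```

Call:
apply_moves(moves=[[-0.6, 0, 0, 0, 30], [-0.4, 0, 0, 0, 30], [0, 0, 0, 0, 30]])

```text
time: 9.18
eef_pos: [650.9, -53.9, 22.9]
tcp_rot: [180.0, -0.1, 173.6]
wrist_force: [-8.5, 1.5, 8.1]
opening: 48.8
finger_force: 58.1
```

Call:
apply_moves(moves=[[-0.6, 0, 0, 0, 30], [0, 0, 0, 0, 30]])

```text
time: 9.35
eef_pos: [650.9, -53.9, 22.9]
tcp_rot: [180.0, -0.1, 173.6]
wrist_force: [-12.0, 2.1, 11.9]
opening: 48.3
finger_force: 58.4
```

Call:
apply_moves(moves=[[-0.5, 0, 0, 0, 30], [0, 0, 0, 0, 30]])

```text
time: 9.52
eef_pos: [651.0, -53.9, 22.9]
tcp_rot: [180.0, -0.2, 173.6]
wrist_force: [-15.0, 2.3, 15.3]
opening: 48.5
finger_force: 58.8
```

Call:
apply_moves(moves=[[0, -1.5, 0, 0, 30], [0, -1.5, 0, 0, 30], [0, -1, 0, 0, 30], [0.3, 0, 0, 0, 57], [0, 0, 0, 0, 57], [0, 0, 0, 0, 57], [0, 0, -15, 0, 57], [0, 0, -30, 0, 57], [0, 15, -20, 0, 57], [0, 35, 0, 0, 0], [0, 0, 0, 0, 0], [0, 0, 0, 0, 0]])

```text
time: 10.52
eef_pos: [657.9, -5.8, 88.7]
tcp_rot: [179.9, 0.1, 173.8]
wrist_force: [-1.2, -0.9, -0.5]
opening: 21.3
finger_force: 0.0
```

```bash
python3 - <<'E'
from h import *
c=snap('wrist');s=observe();print(s['eef_pos'],s['tcp_rot'],s['opening'],s['time'])
h,s,v=cv2.split(cv2.cvtColor(c['color'],cv2.COLOR_RGB2HSV))
i=cv2.imread('pics/wrist_%d.png'%int(observe()['time']*1000)) if 0 else c['color'][:,:,::-1]
cv2.imwrite('pics/now.png',i)
E
```

```text
[657.536911    -7.54631841  88.31829527] [1.79989721e+02 5.28073163e-02 1.73730421e+02] 14.030218004681984 10.5667
```

View pics/now.png

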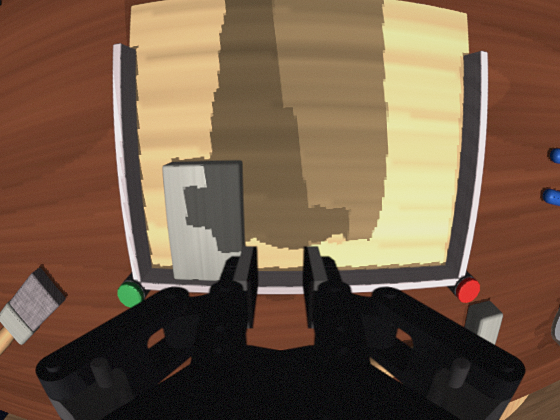

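The block sits at (163–243, 160–280), just off the end rail, with a gap to the left side rail. The caps are at (131,294) green and (467,290) red.

```bash
python3 - <<'E'
from h import *
c=load('wrist')
p=ray(c,[(131,294),(467,290)],38,True)[:,:2];d=p[1]-p[0];a=np.degrees(np.arctan2(d[1],d[0]))-90
print('caps',p.round(1),np.linalg.norm(d),'tray yaw',a)
b=ray(c,[(163,166),(242,163),(173,281)],24,True)[:,:2]
r=np.radians(a);R=np.array([[np.cos(r),np.sin(r)],[-np.sin(r),np.cos(r)]])
o=p.mean(0)-102*R[0]
print('origin',o,'block corners in tray',((b-o)@R.T).round(1))
t=np.array([657.5,-7.5]);print('tcp in tray',((t-o)@R.T).round(1))
print('target blk',o+R.T@[54,-89])
E
```

```text
caps [[ 690.9 -113.2]
 [ 716.7  123.4]] 238.0746036317793 tray yaw -6.19988056659713
origin [602.39697512  16.11348088] block corners in tray [[ 16.9 -89.3]
 [ 16.1 -39. ]
 [ 97.4 -91. ]]
tcp in tray [ 57.3 -17.5]
target blk [646.46938111 -78.19782826]
```

Call:
apply_moves(moves=[[1, 4, 30, 0, 0], [1, 0, 22, 0, 0], [0, 0, 10, 0, 0], [0, 0, 0, 0, 0], [0, -3, 0, 0, 0], [0, -4, 0, 0, 0], [0, -4, 0, 0, 0], [0, -2, 0, 0, 0], [0, -2, 0, 0, 0], [0, -2, 0, 0, 0], [0, 0, 0, 0, 0]])

```text
time: 11.48
eef_pos: [654.5, -20.4, 26.3]
tcp_rot: [179.9, 0.1, 173.7]
wrist_force: [0.5, 5.8, 3.8]
opening: 0.1
finger_force: 2.3
```

Call:
apply_moves(moves=[[0, -2, 0, 0, 0], [0, -2, 0, 0, 0], [0, -2, 0, 0, 0], [0, -1, 0, 0, 0], [0, 0, 0, 0, 0]])

```text
time: 11.9
eef_pos: [653.7, -27.2, 26.3]
tcp_rot: [179.9, 0.1, 173.7]
wrist_force: [-0.3, 5.4, 3.9]
opening: 0.0
finger_force: 2.4
```

Call:
apply_moves(moves=[[0, -1.5, 0, 0, 0], [0, -1.5, 0, 0, 0], [0, -1.5, 0, 0, 0], [0, -1, 0, 0, 0], [0, -0.5, 0, 0, 0], [0, 0, 0, 0, 0]])

```text
time: 12.4
eef_pos: [653.1, -33.0, 26.3]
tcp_rot: [179.9, 0.1, 173.7]
wrist_force: [0.4, 5.0, 4.7]
opening: 0.1
finger_force: 2.7
```

Call:
apply_moves(moves=[[0, -0.6, 0, 0, 0], [0, -0.6, 0, 0, 0], [0, -0.6, 0, 0, 0], [0, 0, 0, 0, 0]])

```text
time: 12.73
eef_pos: [652.9, -34.7, 26.3]
tcp_rot: [179.9, 0.1, 173.7]
wrist_force: [-0.3, 6.2, 3.5]
opening: -0.0
finger_force: 3.0
```

Call:
apply_moves(moves=[[0, -0.6, 0, 0, 0], [0, -0.6, 0, 0, 0], [0, 0, 0, 0, 0]])

```text
time: 12.98
eef_pos: [652.8, -35.9, 26.3]
tcp_rot: [179.9, 0.1, 173.7]
wrist_force: [0.0, 6.8, 3.6]
opening: -0.3
finger_force: 3.0
```

Call:
apply_moves(moves=[[0, -0.6, 0, 0, 0], [0, -0.6, 0, 0, 0], [0, 0, 0, 0, 0]])

```text
time: 13.23
eef_pos: [652.6, -37.1, 26.3]
tcp_rot: [179.9, 0.1, 173.7]
wrist_force: [0.5, 6.7, 4.6]
opening: -0.2
finger_force: 3.0
```

Call:
apply_moves(moves=[[0, -0.6, 0, 0, 0], [0, -0.6, 0, 0, 0], [0, 0, 0, 0, 0]])

```text
time: 13.48
eef_pos: [652.5, -38.3, 26.3]
tcp_rot: [179.9, 0.1, 173.7]
wrist_force: [-0.1, 5.5, 3.4]
opening: -0.4
finger_force: 3.0
```

Call:
apply_moves(moves=[[0, -0.6, 0, 0, 0], [0, -0.6, 0, 0, 0], [0, 0, 0, 0, 0]])

```text
time: 13.73
eef_pos: [652.3, -39.5, 26.3]
tcp_rot: [179.9, 0.1, 173.7]
wrist_force: [0.7, 6.2, 4.8]
opening: -0.0
finger_force: 3.0
```

Call:
apply_moves(moves=[[0, -0.6, 0, 0, 0], [0, -0.4, 0, 0, 0], [0, 0, 0, 0, 0]])

```text
time: 13.98
eef_pos: [652.4, -39.8, 26.3]
tcp_rot: [179.9, 0.1, 173.7]
wrist_force: [1.0, 7.6, 4.4]
opening: -0.0
finger_force: 4.3
```

Call:
apply_moves(moves=[[0, -0.6, 0, 0, 0], [0, -0.4, 0, 0, 0], [0, 0, 0, 0, 0]])

```text
time: 14.23
eef_pos: [652.4, -40.0, 26.3]
tcp_rot: [179.8, 0.1, 173.8]
wrist_force: [1.9, 11.2, 4.5]
opening: 0.2
finger_force: 5.9
```

Call:
apply_moves(moves=[[0, -0.6, 0, 0, 0], [0, 0, 0, 0, 0]])

```text
time: 14.4
eef_pos: [652.5, -40.1, 26.3]
tcp_rot: [179.8, 0.1, 173.8]
wrist_force: [2.2, 13.3, 4.4]
opening: 0.1
finger_force: 6.9
```

Call:
apply_moves(moves=[[0, 2, 0, 0, 0], [0, 2, -10, 0, 0], [0, 0, -30, 0, 0], [30, -15, -5, 0, 0], [34, -23, 0, 0, 0], [4, 0, 15, 0, 0], [0, 0, 25, 0, 0], [0, 0, 5, 0, 0], [0, 0, 0, 0, 0]])

```text
time: 15.15
eef_pos: [579.3, -69.5, 24.8]
tcp_rot: [-180.0, -0.1, 173.6]
wrist_force: [0.4, 0.3, 0.2]
opening: -0.1
finger_force: 0.0
```

Call:
apply_moves(moves=[[-3, 0, 0, 0, 0], [-3, 0, 0, 0, 0], [-1, 0, 0, 0, 0], [-1, 0, 0, 0, 0], [0, 0, 0, 0, 0]])

```text
time: 15.57
eef_pos: [588.4, -70.2, 25.8]
tcp_rot: [180.0, 0.0, 173.7]
wrist_force: [-0.6, 0.2, -0.1]
opening: -0.2
finger_force: 0.0
```

Call:
apply_moves(moves=[[-1, 0, 0, 0, 0], [-1, 0, 0, 0, 0], [-1, 0, 0, 0, 0], [-0.6, 0, 0, 0, 0], [0, 0, 0, 0, 0]])

```text
time: 15.98
eef_pos: [591.6, -70.6, 25.3]
tcp_rot: [-180.0, -0.0, 173.6]
wrist_force: [0.6, 0.7, 0.3]
opening: 0.5
finger_force: 0.0
```

Call:
apply_moves(moves=[[-0.6, 0, 0, 0, 0], [-0.6, 0, 0, 0, 0], [-0.6, 0, 0, 0, 0], [0, 0, 0, 0, 0]])

```text
time: 16.32
eef_pos: [593.4, -70.8, 25.3]
tcp_rot: [-180.0, 0.0, 173.7]
wrist_force: [0.1, -0.1, -0.4]
opening: 0.1
finger_force: 0.0
```

Call:
apply_moves(moves=[[-0.6, 0, 0, 0, 0], [-0.6, 0, 0, 0, 0], [0, 0, 0, 0, 0]])

```text
time: 16.57
eef_pos: [594.6, -70.9, 25.3]
tcp_rot: [-180.0, 0.0, 173.6]
wrist_force: [-1.0, 0.6, -0.8]
opening: -0.2
finger_force: 0.0
```

Call:
apply_moves(moves=[[-0.6, 0, 0, 0, 0], [-0.6, 0, 0, 0, 0], [0, 0, 0, 0, 0]])

```text
time: 16.82
eef_pos: [595.8, -71.1, 25.4]
tcp_rot: [-180.0, 0.0, 173.7]
wrist_force: [-0.9, -0.1, 0.1]
opening: -0.3
finger_force: 0.0
```

Call:
apply_moves(moves=[[-0.6, 0, 0, 0, 0], [-0.6, 0, 0, 0, 0], [0, 0, 0, 0, 0]])

```text
time: 17.07
eef_pos: [596.9, -71.2, 25.3]
tcp_rot: [-180.0, 0.0, 173.6]
wrist_force: [0.1, -0.6, -0.0]
opening: -0.2
finger_force: 0.0
```

Call:
apply_moves(moves=[[-0.6, 0, 0, 0, 0], [-0.6, 0, 0, 0, 0], [0, 0, 0, 0, 0]])

```text
time: 17.32
eef_pos: [598.1, -71.4, 25.3]
tcp_rot: [-180.0, 0.0, 173.6]
wrist_force: [-0.6, -0.7, -0.4]
opening: -0.1
finger_force: 0.0
```

Call:
apply_moves(moves=[[-0.6, 0, 0, 0, 0], [-0.6, 0, 0, 0, 0], [0, 0, 0, 0, 0]])

```text
time: 17.57
eef_pos: [598.4, -71.4, 25.2]
tcp_rot: [180.0, -0.1, 173.6]
wrist_force: [-4.7, 0.4, 3.0]
opening: 0.2
finger_force: 2.6
```

Call:
apply_moves(moves=[[-0.6, 0, 0, 0, 0], [-0.6, 0, 0, 0, 0], [0, 0, 0, 0, 0]])

```text
time: 17.82
eef_pos: [598.7, -71.4, 25.0]
tcp_rot: [180.0, -0.2, 173.6]
wrist_force: [-10.1, 2.3, 9.1]
opening: -0.2
finger_force: 5.4
```

Call:
apply_moves(moves=[[-0.6, 0, 0, 0, 0], [-0.6, 0, 0, 0, 0], [0, 0, 0, 0, 0]])

```text
time: 18.07
eef_pos: [598.8, -71.4, 24.9]
tcp_rot: [180.0, -0.3, 173.6]
wrist_force: [-16.5, 3.2, 13.6]
opening: 0.1
finger_force: 8.7
```

Call:
apply_moves(moves=[[2, 0, 0, 0, 0], [2, 0, -5, 0, 0], [10, 10, -35, 0, 0], [10, 10, -35, 0, 50], [0, 15, -30, 0, 85], [0, 0, 0, 0, 85], [0, 0, 0, 0, 85]])

```text
time: 18.65
eef_pos: [583.0, -33.2, 132.6]
tcp_rot: [179.9, 0.2, 173.7]
wrist_force: [0.1, 0.4, -0.0]
opening: 48.1
finger_force: 0.0
```

```bash
python3 - <<'E'
from h import *
c=snap('wrist');s=observe();print(s['eef_pos'],s['tcp_rot'])
i=c['color'][:,:,::-1];cv2.imwrite('pics/corner.png',cv2.resize(i[120:300,60:300],None,fx=3,fy=3,interpolation=cv2.INTER_CUBIC))
E
```

```text
[582.08679197 -33.92199792 131.13338783] [1.79970766e+02 1.03104589e-01 1.73694324e+02]
```

View pics/corner.png

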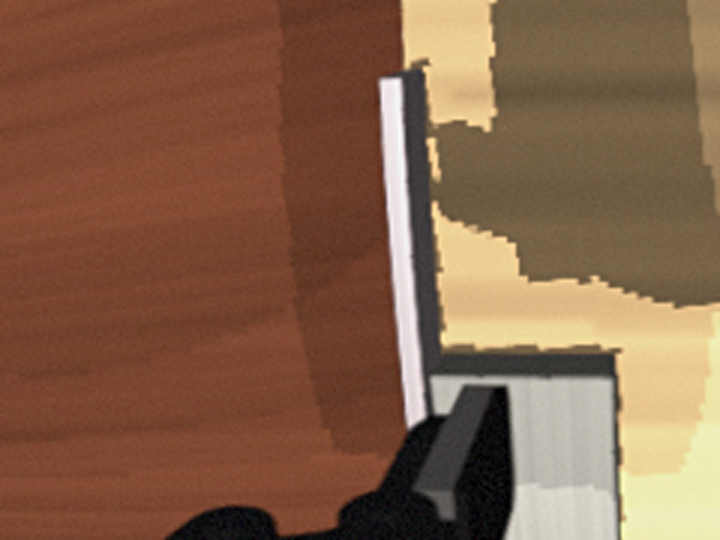

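The block's back edge is at (430–615, 375), square and flush against the side rail, with no gap visible. Now the mandrel.

Call:
apply_moves(moves=[[0, 0, -35, 0.119, 85], [0, 0, -35, 0.119, 85], [0, 0, 0, 0.119, 85], [0, 0, 0, 0.119, 85], [0, 0, 0, 0.119, 85], [0, 0, 0, 0.119, 85], [0, 0, 0, 0.119, 85], [0, 0, 0, 0.119, 85], [0, 0, 0, 0.119, 85], [0, 0, 0, 0.119, 85], [35, -6, 0, 0, 85], [35, -6, 0, 0, 85], [36, -6, 0, 0, 85], [36, -6, 0, 0, 85], [36, -6, 0, 0, 85], [36, -6, 0, 0, 85], [36, -6, 0, 0, 85], [36, -6, 0, 0, 85], [34, -6, 0, 0, 85], [0, 0, 0, 0, 85]])

```text
time: 20.37
eef_pos: [441.1, 265.1, 199.1]
tcp_rot: [-179.9, -0.0, 105.8]
wrist_force: [0.0, 1.2, 0.3]
opening: 85.5
finger_force: 0.0
```

Call:
apply_moves(moves=[[0, 0, 0, 0, 85], [0, 0, 0, 0, 85], [0, 0, 0, 0, 85]])

```text
time: 20.62
eef_pos: [444.7, 258.4, 199.9]
tcp_rot: [-180.0, 0.1, 105.4]
wrist_force: [-0.9, 0.2, 0.3]
opening: 84.8
finger_force: 0.0
```

```bash
python3 - <<'E'
from h import *
c=snap('wrist');s=observe();print(s['eef_pos'],s['tcp_rot'])
cv2.imwrite('pics/mand.png',c['color'][:,:,::-1])
E
```

```text
[444.78959754 258.35970401 199.98431834] [-1.79974773e+02  3.91085916e-02  1.05338320e+02]
```

View pics/mand.png

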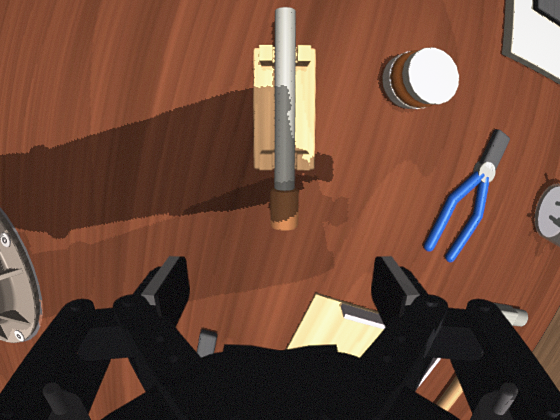

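The bar's far end is at (285,9), the bar/handle joint at (285,190) and the handle end at (284,228). The rest is centred near (285,106).

```bash
python3 - <<'E'
from h import *
c=load('wrist')
p=ray(c,[(285.5,9),(285,190),(284,228)],45,True)[:,:2];print(p.round(1))
d=p[0]-p[1];L=np.linalg.norm(d);d/=L;print('len',L,'dir',np.degrees(np.arctan2(d[1],d[0])),'origin',p[1]+70*d,p[0]-90*d)
print('rest',ray(c,[(257,45),(314,45),(316,168),(254,168)],12,True)[:,:2].mean(0))
o=p[1]+70*d;s=observe();y=np.radians(105.34);t=np.array([np.cos(y),np.sin(y)]);n=np.array([np.sin(y),-np.cos(y)]);D=o-s['eef_pos'][:2];print('tx,ty',D@t,D@n)
E
```

```text
[[405.2 419.3]
 [447.8 262.9]
 [456.6 228. ]]
len 162.17881980111972 dir 105.23256630581113 origin [429.39375472 330.40915795] [428.82129675 332.51142996]
rest [428.42961554 335.74134868]
tx,ty 73.55545993401961 4.213087180167768
```

Call:
apply_moves(moves=[[37, 2, 0, 0, 85], [38, 2, 20, 0, 85], [0, 0, 35, 0, 85], [0, 0, 35, 0, 85], [0, 0, 35, 0, 85], [0, 0, 25, 0, 85], [0, 0, 10, 0, 85], [0, 0, 0, 0, 60], [0, 0, 0, 0, 40], [0, 0, 0, 0, 20], [0, 0, 0, 0, 5], [0, 0, 0, 0, 5], [0, 0, 0, 0, 5]], squeeze=90)

```text
time: 21.75
eef_pos: [429.0, 332.6, 42.2]
tcp_rot: [179.9, -0.1, 105.5]
wrist_force: [-1.4, -1.9, 14.0]
opening: 15.6
finger_force: 87.6
```

Call:
apply_moves(moves=[[0, 0, 0, 0, 5], [0, 0, 0, 0, 5], [0, 0, 0, 0, 5]])

```text
time: 22.0
eef_pos: [429.1, 332.6, 42.2]
tcp_rot: [179.9, -0.1, 105.5]
wrist_force: [-0.6, -0.9, 13.1]
opening: 15.4
finger_force: 87.6
```

Call:
apply_moves(moves=[[0, 0, -20, 0, 5], [0, 0, -35, 0, 5], [0, 0, -35, 0, 5], [0, 0, -30, 0, 5], [-15, 0, 0, 0, 5], [-34, 0, 0, 0, 5], [-34, 0, 0, 0, 5], [-34, 0, 0, 0, 5], [-34, 0, 0, 0, 5], [-34, 0, 0, 0, 5], [-34, 0, 0, 0, 5], [-34, 0, 0, 0, 5], [-34, 0, 0, 0, 5], [-34, 0, 0, 0, 5], [-23, 0, 0, 0, 5]])

```text
time: 23.25
eef_pos: [520.2, -3.0, 161.1]
tcp_rot: [180.0, 0.0, 105.3]
wrist_force: [-0.8, -0.5, -2.3]
opening: 15.2
finger_force: 88.8
```

Call:
apply_moves(moves=[[-32, -8.5, 0, 0, 5], [-33, -8.5, 0, 0, 5], [-33, -8.5, 0, 0, 5], [-33, -8.5, 0, 0, 5], [-33, -8.5, 0, 0, 5], [-33, -8.5, 0, 0, 5], [-33, -8.5, 0, 0, 5], [-33, -8.5, 0, 0, 5], [-33, -8.5, 0, 0, 5], [-23, -8.5, 0, 0, 5], [-8, 0, 0, 0, 5], [0, 0, 0, 0, 5], [0, 0, 0, 0, 5], [0, 0, 0, 0, 5]])

```text
time: 24.42
eef_pos: [525.4, -336.2, 160.7]
tcp_rot: [-180.0, -0.0, 105.5]
wrist_force: [0.8, 0.5, -3.4]
opening: 15.8
finger_force: 88.8
```

```bash
python3 - <<'E'
from h import *
c=snap('wrist');s=observe();print(s['eef_pos'],s['tcp_rot'],s['opening'])
cv2.imwrite('pics/clip.png',c['color'][:,:,::-1])
E
```

```text
[ 525.57326439 -336.0012665   160.7916921 ] [ 1.79995872e+02 -4.70164604e-02  1.05552047e+02] 15.269672498658744
```

View pics/clip.png

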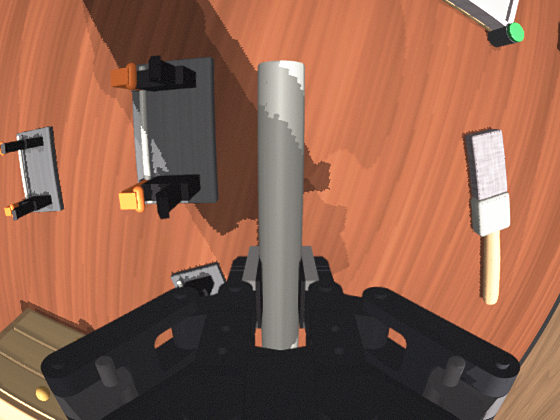

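The clip base's right corners are at (212,57) and (216,202), with the orange jaws at (126,77) and (132,199). The mandrel is held along image x≈281, with its end at (281,63).

```bash
cat >> h.py <<'E'
def fcloud(c):
    K=c['intrinsics'];v,u=np.mgrid[:420,:560];d=(np.stack([u,v],-1)-K[:2,2])/K[0,0]
    t=np.linalg.norm(d,axis=-1,keepdims=True)+1e-9;D=np.concatenate([d/t*np.tan(t),np.ones_like(t)],-1)*c['range_z'][...,None]
    T=np.linalg.inv(c['view']);return D@T[:3,:3].T+T[:3,3]
E
python3 - <<'E'
from h import *
c=load('wrist');P=fcloud(c);Z=P[...,2];h,s,v=cv2.split(cv2.cvtColor(c['color'],cv2.COLOR_RGB2HSV))
print('table',np.median(Z[100:250,380:440]))
M=np.zeros((420,560),bool);M[45:215,110:222]=1
p=ray(c,[(212,57),(216,202)],12,True)[:,:2];d=p[0]-p[1];print('right edge',p.round(1),np.linalg.norm(d),np.degrees(np.arctan2(d[1],d[0])))
b=M&(Z>9)&(Z<16);q=P[b][:,:2]
a=np.radians(106.0);ex=np.array([np.cos(a),np.sin(a)]);ey=np.array([-ex[1],ex[0]])
for nm,m in(('base',b),('fork>70',M&(Z>70)&(Z<102)&(s<120)),('orange',M&(h>4)&(h<22)&(s>190)&(v>110)&(Z>60)&(Z<80))):
    q=P[m][:,:2];A=q@ex;B=q@ey
    print(nm,len(q),'x',np.percentile(A,[1,3,50,97,99]).round(1),'y',np.percentile(B,[1,3,50,97,99]).round(1),Z[m].max().round(1))
    if nm!='base':
        for sgn in(0,1):
            k=(A>-1e9)&((A>np.median(A[[A.argmin(),A.argmax()]]))==sgn);print('  ',k.sum(),'x',np.percentile(A[k],[3,50,97]).round(1),'y',np.percentile(B[k],[3,50,97]).round(1),'z',np.percentile(P[m][k][:,2],[3,97]).round(1))
# base right edge fit, per-row last base pixel
r=[(np.flatnonzero(b[y])[-1]+.5,y) for y in range(64,198,3) if b[y].any()]
w=ray(c,r,12,True)[:,:2];l=cv2.fitLine(w.astype(np.float32),cv2.DIST_HUBER,0,.01,.01).ravel();print('edge fit',np.degrees(np.arctan2(l[1],l[0])),'y',np.median(w@ey))
# mandrel
m=np.zeros_like(M);m[75:230,255:306]=1;m&=(Z>120)
q=P[m];tops=[P[y,250:310][Z[y,250:310]>120] for y in range(80,230,10)]
for t in tops[::5]:print('mand z top',np.percentile(t[:,2],95).round(1),t[:,:2].mean(0).round(1))
cm=np.array([t[:,:2].mean(0) for t in tops]);l=cv2.fitLine(cm.astype(np.float32),cv2.DIST_HUBER,0,.01,.01).ravel();print('mand dir',np.degrees(np.arctan2(l[1],l[0])))
print('end',ray(c,[(281,63)],163,True))
e=observe()['eef_pos'];print('tcp in ex,ey',e[:2]@ex,e[:2]@ey, 'mand ey',(cm@ey).mean())
print('clip guess xy',np.array([418.2,-305.2])@ex,np.array([418.2,-305.2])@ey)
E
```

```text
table -0.5616215805399065
right edge [[ 437.  -234. ]
 [ 471.6 -356.9]] 127.60607508982432 105.74438831724962
base 7706 x [-472.  -466.6 -408.  -348.5 -345.7] y [-354.8 -354.  -328.3 -282.7 -280.8] 16.0
fork>70 842 x [-459.5 -458.3 -371.4 -358.3 -357.6] y [-340.  -339.7 -335.3 -326.9 -308.4] 99.5
   409 x [-459.1 -451.3 -447. ] y [-339.7 -335.4 -308.7] z [71.1 98.1]
   433 x [-371.4 -365.4 -357.8] y [-339.7 -335.2 -328.6] z [71.4 98.3]
orange 282 x [-460.4 -458.2 -368.4 -356.8 -356.1] y [-312.1 -311.8 -307.3 -295.  -294.3] 78.1
   78 x [-460.6 -448.4 -444.5] y [-312.  -307.5 -295.3] z [61.1 74.6]
   204 x [-372.7 -365.2 -356.4] y [-311.5 -307.1 -294.9] z [70.1 76.9]
edge fit -74.00023 y -355.6351048311039
mand z top 172.3 [ 503.7 -256.9]
mand z top 171.5 [ 508.5 -274.7]
mand z top 171.8 [ 513.5 -292.6]
mand dir -74.88312
end [[ 501.75896142 -249.71882681  163.        ]]
tcp in ex,ey -467.8527721614944 -412.5989468219847 mand ey -412.98312916483644
clip guess xy -408.64861180304393 -317.87512024605684
```

Call:
apply_moves(moves=[[20, -32, 0, -0.011, 5], [20, -32, 0, 0, 5], [19, -31, 0, 0, 5], [0, 0, 10, 0, 5], [0, 0, 20, 0, 5], [0, 0, 20, 0, 5], [0, 0, 13, 0, 5], [0, 0, 0, 0, 5], [0, 0, 0, 0, 5], [0, 0, 0, 0, 5]], squeeze=110)

```text
time: 25.3
eef_pos: [418.3, -306.6, 98.7]
tcp_rot: [180.0, 0.0, 106.1]
wrist_force: [-0.5, -0.2, -0.8]
opening: 15.1
finger_force: 108.0
```

```bash
python3 - <<'E'
from h import *
e=observe();a=np.radians(106.0);ex=np.array([np.cos(a),np.sin(a)]);ey=np.array([-ex[1],ex[0]])
p=e['eef_pos'];print(p,e['tcp_rot'],e['wrist_force'],'clip frame',p[:2]@ex+408.8,p[:2]@ey+317.6)
for n in('top','scene','wrist'):
    c=snap(n)
    if n!='wrist':P=cloud(c)
    else:P=fcloud(c)
    Z=P[...,2];A=P[...,:2]@ex+408.8;B=P[...,:2]@ey+317.6
    m=(Z>90)&(Z<112)&(abs(B)<16)&(((A>25)&(A<95))|((A<-25)&(A>-110)))
    q=P[m];print(n,m.sum())
    for lo,hi in((-110,-70),(-70,-30),(30,60),(60,95)):
        k=m&(A>lo)&(A<hi)
        if k.sum()>5:print('  ',lo,hi,k.sum(),'y',B[k].mean().round(1),np.percentile(B[k],[5,95]).round(1),'ztop',np.percentile(Z[k],95).round(1),'x',A[k].min().round(1),A[k].max().round(1))
E
```

```text
[ 418.31459059 -306.55568106   98.7340927 ] [1.79965676e+02 2.59899851e-02 1.06129391e+02] [-0.51901698 -0.15846071 -0.83940598] clip frame -1.1833615260281931 -0.01159545071749335
top 186
   30 60 90 y -0.2 [-14.4   9.8] ztop 111.0 x 30.7 60.0
   60 95 82 y 2.0 [-5.8  9.9] ztop 110.8 x 60.9 89.2
scene 369
   -110 -70 101 y -9.9 [-14.6  -1.8] ztop 111.3 x -106.1 -70.2
   -70 -30 100 y -5.7 [-10.3   0.4] ztop 109.8 x -69.8 -30.3
   30 60 72 y -6.2 [-11.1   0.7] ztop 110.3 x 30.1 59.7
   60 95 71 y -5.9 [-10.1   0.9] ztop 110.3 x 60.1 89.2
wrist 8525
   -70 -30 311 y 0.2 [-7.8  8.1] ztop 110.0 x -43.9 -30.0
   30 60 3861 y -1.1 [-13.9   7.6] ztop 110.2 x 30.0 60.0
   60 95 3527 y 0.0 [-7.7  7.8] ztop 110.3 x 60.0 88.0
```

Call:
apply_moves(moves=[[0, 0, 8, 0, 5], [0, 0, 8, 0, 5], [0, 0, 3, 0, 5], [0, 0, 0, 0, 5]])

```text
time: 25.78
eef_pos: [417.6, -306.4, 78.0]
tcp_rot: [-179.9, -0.0, 106.1]
wrist_force: [-0.3, -0.0, -2.3]
opening: 14.8
finger_force: 108.7
```

Call:
apply_moves(moves=[[0, 0, 1, 0, 5], [0, 0, 1, 0, 5], [0, 0, 1, 0, 5], [0, 0, 1, 0, 5], [0, 0, 0, 0, 5]])

```text
time: 26.2
eef_pos: [419.1, -306.8, 75.6]
tcp_rot: [179.9, 0.1, 106.1]
wrist_force: [3.4, 3.3, 7.0]
opening: 14.6
finger_force: 109.7
```

Call:
apply_moves(moves=[[0, 0, 1, 0, 5], [0, 0, 1, 0, 5], [0, 0, 1, 0, 5], [0, 0, 1, 0, 5], [0, 0, 0, 0, 5]])

```text
time: 26.62
eef_pos: [419.2, -307.1, 71.7]
tcp_rot: [179.9, 0.1, 106.1]
wrist_force: [5.0, 0.1, 3.2]
opening: 14.7
finger_force: 109.5
```

Call:
apply_moves(moves=[[0, 0, 1.5, 0, 5], [0, 0, 1.5, 0, 5], [0, 0, 1.5, 0, 5], [0, 0, 1.5, 0, 5], [0, 0, 0, 0, 5]])

```text
time: 27.03
eef_pos: [418.9, -306.8, 65.1]
tcp_rot: [179.9, 0.1, 106.1]
wrist_force: [6.2, 0.2, -2.7]
opening: 14.8
finger_force: 108.5
```

Call:
apply_moves(moves=[[0, 0, 1.5, 0, 5], [0, 0, 1.5, 0, 5], [0, 0, 1.5, 0, 5], [0, 0, 1, 0, 5], [0, 0, 0, 0, 5]])

```text
time: 27.45
eef_pos: [417.4, -306.6, 59.2]
tcp_rot: [-180.0, -0.0, 106.1]
wrist_force: [0.9, -0.7, -4.5]
opening: 14.9
finger_force: 108.2
```

Call:
apply_moves(moves=[[0, 0, 1, 0, 5], [0, 0, 1, 0, 5], [0, 0, 1, 0, 5], [0, 0, 0, 0, 5]])

```text
time: 27.78
eef_pos: [417.6, -306.8, 57.2]
tcp_rot: [180.0, -0.0, 106.1]
wrist_force: [-6.3, 5.4, 24.4]
opening: 14.8
finger_force: 112.0
```

Call:
apply_moves(moves=[[0, 0, -0.5, 0, 5], [0, 0, 0, 0, 30], [0, 0, 0, 0, 45], [0, 0, 0, 0, 45], [0, 0, 0, 0, 45], [0, 0, -10, 0, 45], [0, 0, -30, 0, 45], [0, 0, -35, 0, 45], [0, 0, -35, 0, 45], [0, 0, -35, 0, 45], [0, 40, 0, 0, 45], [0, 40, 0, 0, 45], [-30, 30, 0, 0, 45], [-30, 0, 0, 0, 45], [0, 0, 0, 0, 45], [0, 0, 0, 0, 45], [0, 0, 0, 0, 45]])

```text
time: 29.2
eef_pos: [539.0, -333.4, 202.1]
tcp_rot: [-180.0, -0.0, 106.1]
wrist_force: [-0.4, -0.1, 0.5]
opening: 45.2
finger_force: 0.0
```

```bash
python3 - <<'E'
from h import *
a=np.radians(106.0);ex=np.array([np.cos(a),np.sin(a)]);ey=np.array([-ex[1],ex[0]])
s=observe();print(s['eef_pos'],s['wrist_force'])
for n in('wrist','top','scene'):
    c=snap(n);P=fcloud(c) if n=='wrist' else cloud(c)
    Z=P[...,2];A=P[...,:2]@ex+408.8;B=P[...,:2]@ey+317.6
    m=(Z>55)&(Z<74)&(abs(B)<14)&(A>-110)&(A<100)
    for lo,hi in((-106,-74),(-36,0),(0,36),(55,95)):
        k=m&(A>lo)&(A<hi)
        if k.sum()>5:print(n,lo,hi,k.sum(),'y',np.percentile(B[k],[3,50,97]).round(1),'ztop',np.percentile(Z[k],95).round(1),'x',np.percentile(A[k],[1,99]).round(1))
    h,sa,v=cv2.split(cv2.cvtColor(c['color'],cv2.COLOR_RGB2HSV))
    o=(abs(A)<60)&(B<40)&(B>-5)&(Z>60)&(Z<85)&(h>4)&(h<22)&(sa>190)&(v>110)&(abs(abs(A)-45)<10)
    if o.sum():print(n,'jaw y',np.percentile(B[o],[2,50,98]).round(1),np.percentile(Z[o],98))
    o0=np.array([602.4,16.1]);r=np.radians(-6.2);tx=np.array([np.cos(r),np.sin(r)]);ty=np.array([-tx[1],tx[0]]);U=(P[...,:2]-o0)@tx;V=(P[...,:2]-o0)@ty
    k=(Z>20)&(Z<26.5)&(U>0)&(U<100)&(V>-116)&(V<-40)
    if k.sum()>20:
        print(n,'block tray',k.sum(),np.percentile(U[k],[2,98]).round(1),np.percentile(V[k],[2,98]).round(1),cv2.minAreaRect(np.stack([U[k],V[k]],1).astype(np.float32)))
E
```

```text
[ 538.99523306 -333.44367266  202.1476248 ] [-0.38971028 -0.13632226  0.49582507]
wrist -106 -74 889 y [-11.6  -3.3  10.6] ztop 72.8 x [-105.6  -74.4]
wrist -36 0 831 y [-7.8 -2.1  7.9] ztop 69.0 x [-35.6  -0.5]
wrist 0 36 856 y [-8.1 -2.2  7.9] ztop 69.2 x [ 0.3 35.8]
wrist 55 95 705 y [-8.2 -2.2  7.4] ztop 69.2 x [55.8 87.8]
wrist jaw y [ 5.9  9.6 23. ] 77.08108883802183
wrist block tray 725 [48.5 96.8] [-110.6  -76.6] ((78.64854431152344, -104.21005249023438), (68.23605346679688, 32.32072067260742), 35.440059661865234)
top 0 36 16 y [-5.3 -2.2  4.1] ztop 70.5 x [21.8 35.6]
top 55 95 89 y [-5.5  2.4 11.2] ztop 70.3 x [55.7 88.6]
top block tray 421 [15.3 94. ] [-113.3  -65.1] ((54.64528274536133, -85.02650451660156), (82.08016967773438, 58.87229919433594), 0.3110673725605011)
scene -106 -74 97 y [-13.6  -7.9   5.6] ztop 72.5 x [-105.9  -75.1]
scene -36 0 80 y [-9.6 -5.4  4.7] ztop 69.0 x [-35.4  -0.4]
scene 0 36 75 y [-10.3  -5.    2.1] ztop 68.9 x [ 0.6 35.3]
scene 55 95 75 y [-10.8  -5.5   3.8] ztop 68.5 x [55.2 89. ]
scene jaw y [ 8.1 15.9 17. ] 75.81532358792765
scene block tray 478 [17.9 90.5] [-112.8  -63.5] ((48.69508743286133, -88.0142593383789), (94.80595397949219, 50.69035339355469), 0.741020143032074)
```

The mandrel axis is 60 mm high and centred, the jaw nose is back at its closed position, and the block reads tight in its corner. Handing in.

```bash
python3 -c "
from workcell import *
print(hand_in())"
```

```text
the job is handed in; nothing more can be done
None
```

The job is handed in, with no verdict returned: at the last check, the block sat tight in the green-capped corner and the mandrel was fully down in the largest clip with its jaw closed, about 29 s into the 69 s allowed.

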